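# Charge the mister's hand pump, then open its valve

### The job

Charge the hand air pump of the seedling mister: with the fingertips press its plunger all the way down and let it spring right back up, again and again, until the indicator pin beside it stands fully out; only then push the valve lever all the way over, away from you. Do it by pressing and pushing only: lift or carry nothing, do not touch the indicator pin, keep the pump standing where it is, and leave the other things on the bench alone. Finish with the plunger back up and the hand clear.

Things in the scene. Friction and masses are not known exactly. Their poses are not given: they have to be found in the camera images.
- pump: Hand air pump: loose 2.4 kg unit on a grey base plate 110 x 250 x 14 mm (x, y, z). Origin: centre of the plate's underside; z up; x points away from the robot, turned up to 0.4 rad. In a row along its y, at x = 0: lever valve at y = -85 mm, barrel (56 mm wide, top 115 mm up) with plunger at y = +30, indicator column at y = +85. Slides or tips if pushed hard sideways
- plunger_top (a point): centre of the flat top of the plunger's round white knob (44 mm wide, 14 mm thick, on a 12 mm steel rod); 165 mm above the bench when up, moves with the plunger
- plunger (a joint): plunger travel in m: 0 up, 0.028 all the way down (hard stop). Spring: 4 N to start, about 11 N at the bottom; returns by itself when released. Each full stroke lifts the pin by 8 mm on the way down (the first stroke 8 to 17 mm); a stroke counts only if the plunger goes nearly all the way down, having come right back up before
- pin_top (a point): centre of the top of the plain steel indicator pin (8 mm thick) that rises out of the indicator column (aluminium, 32 mm wide, top 75 mm above the bench); at most 128 mm above the bench
- pin (a joint): height of the indicator pin in m: starts at 0 to 0.018, rises in steps as the pump is stroked (3 to 5 full strokes in all), stays where it is between strokes; fully out at 0.046, where further strokes lift it no more. The pin stands 5 mm + this value out of its column
- lever_tip (a point): centre of the lever's white ball (26 mm wide) at the end of an 80 mm long, 10 mm thick steel rod that turns about a pivot along the pump's y axis, 36 mm above the bench at pump x = 0, y = -85 mm, on a valve block 70 x 50 mm (pump x, y) whose top is 39 mm above the bench
- lever (a joint): valve lever angle in rad: 0 leaning 0.5 rad towards the robot (pump -x), 0.5 upright, 1.0 leaning 0.5 rad away from the robot (pump +x), the stop. It starts at 0 to 0.15, turns stiffly (about 1 N at the ball) and stays where it is left
- forceps: bystander: steel forceps 120 x 10 x 8 mm, lying between pump and robot; origin at the underside's centre
- jar: bystander: small amber jar, 48 mm wide, 62 mm high, behind the pump; origin at the underside's centre
- pot: bystander: black seedling pot, 60 mm wide, 54 mm high with a plant on top, beside the indicator column; origin at the underside's centre
- beaker: bystander: clear plastic beaker, 54 mm wide, 60 mm high, beside the lever; origin at the underside's centre
- tube_rack: bystander: blue tube rack 140 x 62 x 55 mm, at the right of the bench; origin at the underside's centre
- spray_bottle: bystander: white spray bottle, 76 mm wide, 215 mm high, at the right; origin at the underside's centre
- media_bottle: bystander: amber bottle, 72 mm wide, 150 mm high, at the left; origin at the underside's centre

How it is judged:
By the outcome, as a careful person would: the job done as asked, in the order asked, and still so for the second after the job is handed in, with the robot touching nothing.
It also fails if it takes over 58 s, if anything falls off the work surface, if the arm or the gripper's body presses on something with over 40 N, if the wrist force passes 120 N, or if a joint passes its speed limit or range.

### The arm

A 7-joint arm with a two-finger parallel gripper is mounted at the origin on the work surface. World frame = base frame: x ahead of the robot, y to its left, z up, the work surface at z = 0. Lengths are in m, angles in rad, forces in N, time in s.
With the tool pointing down it reaches from about 0.4 to 0.85 m from the base axis. Payload 10.4 kg.
Tool frame: the origin (TCP) lies at the centre of the arm's flange, where the gripper is bolted on; the fingertips stand 173 mm ahead of it and the grasp point (between the pads) lies 155 mm ahead of it; z points along the fingers, y is the line along which they close (so a half turn about z gives the same grasp; the last joint's range is limited). The gripper opens to 85 mm and grips with 20 to 120 N. Pads are 22 mm wide; open, the fingers measure 114 mm over their backs; the gripper's body (76 mm by 85 mm) begins 54 mm behind the grasp point. The pads swing forward as they close: fully open they stand 13 mm farther back than shut.
Start: joints at [-1.196, 0.332, -0.065, 1.46, 0.022, 1.35, -0.088], TCP at [0.242, 0.576, 0.405] pointing down, gripper open.
Joint ranges: [-2.6, 2.6], [-0.5, 2.12], [-1.47, 1.34], [0.16, 2.42], [-1.27, 4.41], [0.06, 2.06], [-2.6, 2.6]. Speed limits (rad/s): [2.22, 2.22, 2.79, 2.79, 3.14, 3.14, 3.14].

### API

Orientations are given as a unit quaternion [x, y, z, w].
In Python, from workcell import manip, viewer, finder gives the robot as it stands.
- The arm moves only by the tool arm_command, never from a script. Its argument "plan" is a list of rows, each an object with "dp": the shift along the tool's x, y, z in mm, a list of three; "spin": the turn about the tool's z in rad. A call has 1 to 5 rows; each row shifts and turns the commanded pose from where the row before left it, along the tool's axes as they then stand; what a row does not reach is not made up. A row lasts 1/10 s, in which the tool goes at most 50 mm and 8.59 degrees, less where a joint would pass 70% of its speed; a pose out of reach is approached as far as the arm can. A call is refused whole if a number of a shift passes 50 or a number of a turn 0.15, either way. A call with a gripper value outside its range is refused whole. "grip" is the closure, from -1 (fully open) to 1 (shut), set as the call begins (left out, the last holds). The fingers move at their own pace and stop on an object; "newtons" is the grip in N (left out, the last holds). Time passes only in rows, so rows that do not move let the fingers close. It gives the time, the measured TCP pose, the force, the opening and the grip force at its end, in the units of the state.
- manip.get_obs(): the state, without advancing time (a new reading comes with each control period).
- viewer.camera(name): name is "scene" or "side" or "wrist"; returns the picture (384x512x3 uint8, blue, green, red); there is no depth.
- viewer.camera_params(name): a dict with "vertical_fov" (degrees; the focal length in pixels is half the picture's height over the tangent of half this angle, whatever the lens; pixels are square), "cx", "cy" (the principal point, pixels), "k1" (the pictures are not rectified: a ray, as slopes to the right and down, at radius r is drawn at 1 + k1 r^2 times it, then the intrinsics apply), "R" (3x3) and "t" (3): a world point X has camera coordinates R X + t; the wrist camera has in their place "T_tool_cam" (4x4, takes a point from camera to tool coordinates, whose origin is the TCP and whose axes are the flange's). Camera axes: x right, y down, z forward; pixel columns grow to the right and rows downward; lengths in m; the calibration is good to about 2 mm. A picture is of the moment at which its call begins: read the wrist's pose just before it. camera_params takes no time and is no camera call.
- manip.hand_in(): hands the job in; it is judged then, once.
Trained networks look in the newest picture that a camera, given by its name, has taken for a name from the list of things; names that differ only in an ending like _2 or _b are one class to them, and where a whole thing is asked for, a point or a joint stands for the part that bears it (a point fixed in the world has none). Each returns a list of dicts, best first, with "score" (0 to 1); they miss things now and then, are a little off and sometimes report something else, mostly with a low value. They report only what shows in the picture. A call takes as long as a camera call.
- finder.find_in(camera, thing): "position" ([x, y, z] in m, in world coordinates, good to about 4 mm: the middle of the surface that is visible of it).
The state is a dict: "clock": time; "joint_pos": joint angles; "joint_velocities": joint speeds; "tau": joint torques, N m; "position": TCP position; "ee_rot": TCP orientation; "ft_force": force on the tool from outside, world axes, zero at the start; "torque": the same for the moment, N m; "grip_width": opening from 0.0 (shut) to 1.0 (fully open); "grasp_force": force on a finger pad.
Only numpy, scipy, OpenCV 4.12 (cv2) and the standard library are available. Lean on these libraries where they do the work, as an engineer would, in place of code of your own. Each camera call takes 0.05 s, during which the arm holds its last target. There are 200 camera calls.

## Working session

There is one attempt and no reset: what is moved stays moved. The work goes in short steps, Python scripts to look and compute and a tool call to move; the robot and the scene stay as the last step left them, time stands still between calls to the robot, and variables do not carry over. Pictures are saved under pics/ and viewed, at most 10 in all, crops included, and the job is handed in when it is done.

Besides the shell and the picture viewer there is one more tool, called as a command line: name --argument value ..., lists and objects as JSON in quotes. arm_command: Moves the arm, as the interface text tells. Its arguments: {"type":"object","properties":{"plan":{"type":"array","items":{"type":"object","properties":{"dp":{"type":"array","items":{"type":"number"}},"spin":{"type":"number"}}}},"grip":{"type":"number"},"newtons":{"type":"number"}},"required":["plan"]}

```bash
mkdir -p pics; python3 - <<'E'
from workcell import manip, viewer, finder
import cv2,numpy as np
o=manip.get_obs();print(o['clock'],o['position'],o['ee_rot'],o['ft_force'],o['grip_width'])
a=viewer.camera("scene");b=viewer.camera("side")
cv2.imwrite("pics/a.png",a);cv2.imwrite("pics/b.png",b)
for c in("scene","side"):
  for n in("plunger_top","pin_top","lever_tip","pump"):
    print(c,n,[(np.round(d['position'],3).tolist(),round(d['score'],2)) for d in finder.find_in(c,n)[:2]])
for n in("jar","pot","beaker"):
    print(n,[(np.round(d['position'],3).tolist(),round(d['score'],2)) for d in finder.find_in("scene",n)[:2]])
E
```

```text
0.0 [0.24204356 0.57608384 0.40393498] [ 1.97569086e-01  9.80288716e-01 -6.90995587e-04 -1.13913822e-04] [ 0.80936593  0.14643581 -0.10368561] 0.9983127455899509
scene plunger_top [([0.597, 0.064, 0.167], 0.54)]
scene pin_top []
scene lever_tip [([0.602, -0.377, 0.133], 0.46)]
scene pump [([0.604, 0.035, 0.02], 0.76)]
side plunger_top [([0.588, 0.064, 0.164], 0.72)]
side pin_top []
side lever_tip [([0.56, -0.051, 0.119], 0.52)]
side pump [([0.574, 0.037, 0.027], 0.91)]
jar [([0.707, 0.006, 0.056], 0.55)]
pot [([0.602, 0.212, 0.051], 0.9)]
beaker [([0.591, -0.159, 0.038], 0.76)]
```

View pics/a.png

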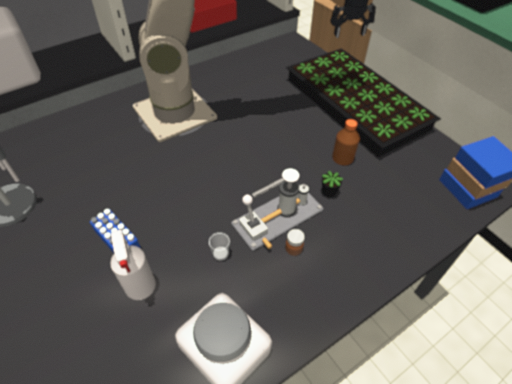

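View pics/b.png

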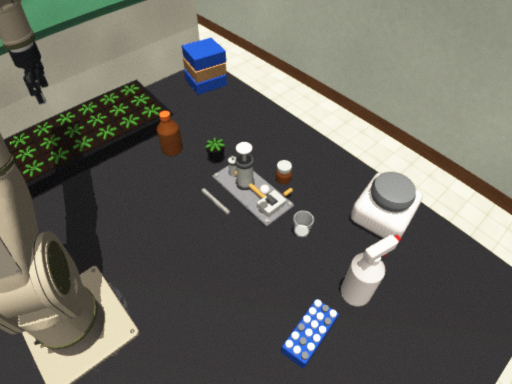

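The scene view shows the knob near (290,175), the lever ball at (248,200) and the pin column at (304,188). In the side view the knob is near (244,149), the ball at (265,189) and the column at (233,160). I'll zoom in on both views and triangulate.

```bash
cat > h.py <<'E'
from workcell import manip, viewer, finder
import cv2,numpy as np
from scipy.optimize import least_squares
def proj(c,X,T=None):
    p=viewer.camera_params(c); f=192/np.tan(np.radians(p['vertical_fov'])/2)
    x=np.array(p['R'])@X+np.array(p['t']); s=x[:2]/x[2]; s=s*(1+p['k1']*(s@s))
    return s*f+[p['cx'],p['cy']]
def tri(d):  # {cam:(u,v)}
    r=least_squares(lambda X:np.concatenate([proj(c,X)-v for c,v in d.items()]),[.6,0,.1])
    return r.x, np.abs(r.fun).max()
E
python3 - <<'E'
from h import *
a=cv2.imread("pics/a.png")[155:255,220:340];b=cv2.imread("pics/b.png")[130:230,195:315]
cv2.imwrite("pics/c.png",np.hstack([cv2.resize(i,(400,333),interpolation=cv2.INTER_CUBIC) for i in(a,b)]))
for n,d in dict(knob=dict(scene=(290,174.5),side=(244,148.5)),ball=dict(scene=(248,200),side=(265,189))).items(): print(n,tri(d))
E
```

```text
knob (array([0.58821924, 0.06532819, 0.1621553 ]), np.float64(0.44003762659085055))
ball (array([ 0.56380729, -0.04790372,  0.11044942]), np.float64(0.23116285608927))
```

View pics/c.png

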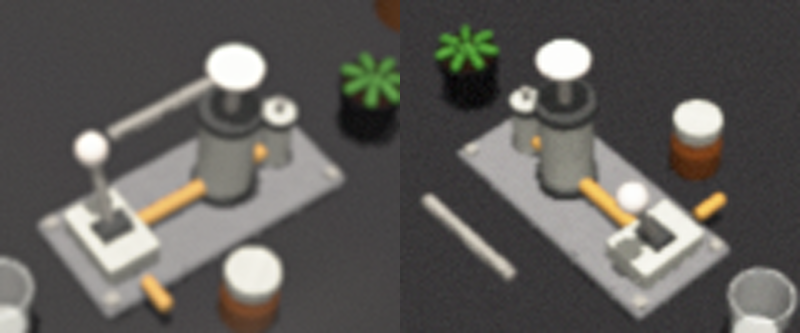

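```bash
python3 - <<'E'
from h import *
def onz(c,uv,z):
    return least_squares(lambda X:proj(c,np.array([X[0],X[1],z]))-uv,[.6,0]).x
A=lambda u,v:(220+u/3.333,155+v/3.333); B=lambda u,v:(195+(u-400)/3.333,130+v/3.333)
for n,c,p,z in [("L","scene",A(40,227),.014),("Bt","scene",A(108,318),.014),("R","scene",A(345,178),.014),("l","side",B(458,150),.014),("b","side",B(640,318),.014),("r","side",B(730,248),.014),("col","scene",A(280,108),.075),("col","side",B(526,98),.075),("knob","scene",A(236,66),.165),("knob","side",B(563,58),.165)]:
    print(n,c,onz(c,p,z).round(4))
print(tri(dict(scene=A(91,148),side=B(631,196))))
E
```

```text
L scene [ 0.5431 -0.0874]
Bt scene [ 0.6478 -0.0889]
R scene [0.6451 0.1596]
l side [0.5353 0.1587]
b side [ 0.5352 -0.0908]
r side [ 0.6426 -0.0889]
col scene [0.5886 0.1242]
col side [0.5896 0.1206]
knob scene [0.5914 0.0663]
knob side [0.5885 0.0645]
(array([ 0.56185848, -0.04813272,  0.11203259]), np.float64(0.005586154095993834))
```

The plate corners give yaw ≈ 0 and a centre at (0.591, 0.035). That puts the knob at (0.590, 0.065), the ball at (0.562, -0.049, 0.111) and the column at (0.589, 0.121), which all match the given sizes. Now I'll align the tool and approach.

arm_command --plan '[{"dp":[0,0,0],"spin":-0.133},{"dp":[0,0,0],"spin":-0.133},{"dp":[0,0,0],"spin":-0.133},{"dp":[-25,-37,0]},{"dp":[-25,-37,0]}]' --grip 1 --newtons 40

```text
invalid input at $.plan[3]: expected keys dp, spin
```

arm_command --plan '[{"dp":[-25,-37,0]},{"dp":[-25,-37,0]},{"dp":[-25,-37,0]},{"dp":[-25,-37,0]},{"dp":[-25,-37,0]}]'

```text
invalid input at $.plan[0]: expected keys dp, spin
```

arm_command --plan '[{"dp":[-25,-37,0]},{"dp":[-25,-37,0]},{"dp":[-25,-37,0]},{"dp":[-25,-37,0]},{"dp":[0,0,0]}]'

```text
invalid input at $.plan[0]: expected keys dp, spin
```

arm_command --plan '[{"dp":[0,0,0],"spin":-0.133},{"dp":[0,0,0],"spin":-0.133},{"dp":[0,0,0],"spin":-0.133},{"dp":[-25,-37,0],"spin":0},{"dp":[-25,-37,0],"spin":0}]' --grip 1 --newtons 40

```text
clock: 1.15
position: [0.2919, 0.5019, 0.4044]
ee_rot: [-0.002, 1.0, 0.0, -0.0]
ft_force: [1.0, 0.6, -0.6]
grip_width: 0.147
grasp_force: 0.0
```

arm_command --plan '[{"dp":[-25,-37,0],"spin":0},{"dp":[-25,-37,0],"spin":0},{"dp":[-25,-37,0],"spin":0},{"dp":[-25,-37,0],"spin":0},{"dp":[0,0,0],"spin":0}]'

```text
clock: 1.65
position: [0.3964, 0.3488, 0.4052]
ee_rot: [0.004, 1.0, -0.001, 0.001]
ft_force: [0.2, 0.5, 0.4]
grip_width: 0.001
grasp_force: 0.0
```

arm_command --plan '[{"dp":[-28,-40,0],"spin":0},{"dp":[-28,-40,0],"spin":0},{"dp":[-28,-40,0],"spin":0},{"dp":[-28,-40,0],"spin":0},{"dp":[-28,-40,0],"spin":0}]'

```text
clock: 2.15
position: [0.5333, 0.1533, 0.405]
ee_rot: [-0.001, 1.0, 0.0, 0.0]
ft_force: [0.2, 1.3, -0.6]
grip_width: 0.002
grasp_force: 0.0
```

arm_command --plan '[{"dp":[-28,-40,0],"spin":0},{"dp":[-26,-44,0],"spin":0},{"dp":[0,0,20],"spin":0},{"dp":[0,0,15],"spin":0},{"dp":[0,0,0],"spin":0}]'

```text
clock: 2.65
position: [0.5852, 0.0731, 0.3671]
ee_rot: [-0.002, 1.0, -0.0, -0.002]
ft_force: [-1.2, 0.8, 0.3]
grip_width: -0.004
grasp_force: 0.0
```

```bash
python3 - <<'E'
from h import *
o=manip.get_obs();print(o['position'],o['ft_force'])
c=[cv2.resize(viewer.camera(n)[y:y+100,x:x+120],(400,333),interpolation=cv2.INTER_CUBIC) for n,x,y in(("scene",220,140),("side",195,110))]
cv2.imwrite("pics/d.png",np.hstack(c))
E
```

```text
[0.58524444 0.0730636  0.36713014] [-1.23603159  0.75192325  0.3116885 ]
```

View pics/d.png

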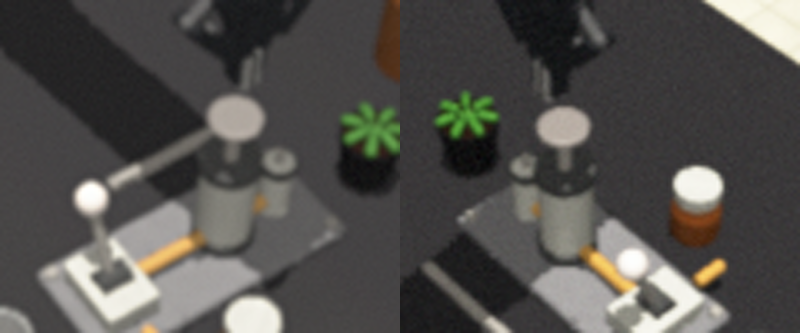

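The fingertips hang just above the knob, slightly towards +y. I'll centre them and press.

arm_command --plan '[{"dp":[-5,-8,10],"spin":0},{"dp":[0,0,15],"spin":0},{"dp":[0,0,10],"spin":0},{"dp":[0,0,10],"spin":0},{"dp":[0,0,0],"spin":0}]'

```text
clock: 3.25
position: [0.5912, 0.0633, 0.3237]
ee_rot: [-0.0, 1.0, -0.0, -0.0]
ft_force: [-0.4, -2.1, 6.1]
grip_width: -0.002
grasp_force: 3.2
```

arm_command --plan '[{"dp":[0,0,5],"spin":0},{"dp":[0,0,4],"spin":0},{"dp":[0,0,0],"spin":0}]'

```text
clock: 3.55
position: [0.5912, 0.0632, 0.3158]
ee_rot: [-0.0, 1.0, -0.0, 0.0]
ft_force: [-2.3, -2.6, 9.1]
grip_width: 0.002
grasp_force: 4.2
```

arm_command --plan '[{"dp":[0,0,4],"spin":0},{"dp":[0,0,3],"spin":0},{"dp":[0,0,0],"spin":0}]'

```text
clock: 3.85
position: [0.5912, 0.0632, 0.3105]
ee_rot: [-0.0, 1.0, 0.0, 0.0]
ft_force: [-7.4, -2.3, 19.0]
grip_width: 0.001
grasp_force: 9.7
```

That was a full stroke, hitting the hard stop at z ≈ 0.3105. I'll release and repeat.

arm_command --plan '[{"dp":[0,0,-20],"spin":0},{"dp":[0,0,-22],"spin":0},{"dp":[0,0,0],"spin":0},{"dp":[0,0,0],"spin":0}]'

```text
clock: 4.25
position: [0.591, 0.0638, 0.3504]
ee_rot: [-0.001, 1.0, 0.0, -0.0]
ft_force: [0.1, -0.6, -1.2]
grip_width: 0.001
grasp_force: 0.0
```

arm_command --plan '[{"dp":[0,0,14],"spin":0},{"dp":[0,0,14],"spin":0},{"dp":[0,0,14],"spin":0},{"dp":[0,0,0],"spin":0},{"dp":[0,0,0],"spin":0}]'

```text
clock: 4.75
position: [0.5915, 0.0637, 0.3104]
ee_rot: [-0.001, 1.0, 0.001, 0.001]
ft_force: [-7.3, -0.2, 28.8]
grip_width: 0.001
grasp_force: 14.3
```

arm_command --plan '[{"dp":[0,0,-20],"spin":0},{"dp":[0,0,-22],"spin":0},{"dp":[0,0,0],"spin":0},{"dp":[0,0,0],"spin":0}]'

```text
clock: 5.15
position: [0.5908, 0.0636, 0.3489]
ee_rot: [-0.001, 1.0, -0.0, -0.001]
ft_force: [-1.0, 0.7, -0.8]
grip_width: 0.0
grasp_force: 0.0
```

```bash
python3 - <<'E'
from h import *
o=manip.get_obs();print(o['position'],o['ft_force'])
c=[cv2.resize(viewer.camera(n)[y:y+100,x:x+120],(400,333),interpolation=cv2.INTER_CUBIC) for n,x,y in(("scene",220,140),("side",195,110))]
cv2.imwrite("pics/e.png",np.hstack(c))
for n in("scene","side"): print([(d['position'],d['score']) for d in finder.find_in(n,"pin_top")[:2]])
E
```

```text
[0.59078622 0.06363558 0.34886637] [-1.01528876  0.66943569 -0.77556583]
[]
[]
```

View pics/e.png

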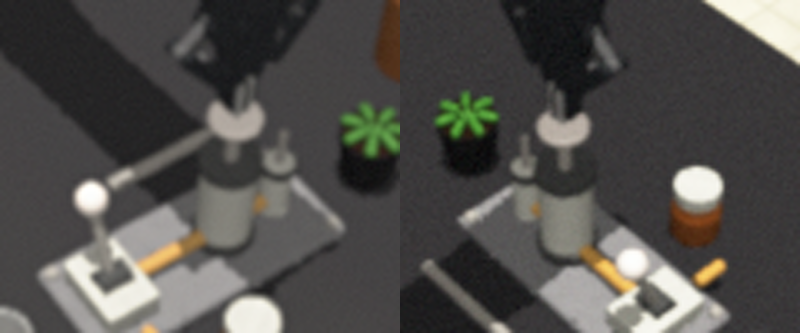

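The pin has risen (top at about (284,130) left, (524,137) right) and the pump hasn't moved. Two more strokes.

arm_command --plan '[{"dp":[0,0,13],"spin":0},{"dp":[0,0,14],"spin":0},{"dp":[0,0,14],"spin":0},{"dp":[0,0,0],"spin":0},{"dp":[0,0,0],"spin":0}]'

```text
clock: 5.85
position: [0.5916, 0.0635, 0.3105]
ee_rot: [-0.001, 1.0, 0.0, 0.001]
ft_force: [-2.0, -0.5, 15.4]
grip_width: 0.001
grasp_force: 7.7
```

arm_command --plan '[{"dp":[0,0,-20],"spin":0},{"dp":[0,0,-22],"spin":0},{"dp":[0,0,0],"spin":0},{"dp":[0,0,0],"spin":0}]'

```text
clock: 6.25
position: [0.591, 0.0636, 0.3505]
ee_rot: [-0.001, 1.0, -0.0, -0.0]
ft_force: [-0.5, 1.0, -0.7]
grip_width: 0.002
grasp_force: 0.0
```

arm_command --plan '[{"dp":[0,0,14],"spin":0},{"dp":[0,0,14],"spin":0},{"dp":[0,0,14],"spin":0},{"dp":[0,0,0],"spin":0},{"dp":[0,0,0],"spin":0}]'

```text
clock: 6.75
position: [0.5915, 0.0635, 0.3104]
ee_rot: [-0.001, 1.0, 0.0, 0.001]
ft_force: [-5.1, -0.5, 22.0]
grip_width: -0.0
grasp_force: 11.0
```

arm_command --plan '[{"dp":[0,0,-20],"spin":0},{"dp":[0,0,-22],"spin":0},{"dp":[0,0,0],"spin":0},{"dp":[0,0,0],"spin":0}]'

```text
clock: 7.15
position: [0.5908, 0.0636, 0.3498]
ee_rot: [-0.001, 1.0, -0.0, -0.001]
ft_force: [-0.5, 0.7, -0.6]
grip_width: -0.001
grasp_force: 0.0
```

```bash
python3 - <<'E'
from h import *
o=manip.get_obs();print(o['position'],o['ft_force'])
c=[cv2.resize(viewer.camera(n)[y:y+70,x:x+70],(400,400),interpolation=cv2.INTER_CUBIC) for n,x,y in(("scene",270,150),("side",205,125))]
for z in(.080,.103,.112,.120,.126): print(z,[(proj(n,np.array([.590,.121,z]))-[x,y])*400/70 for n,x,y in(("scene",270,150),("side",205-70,125))])
cv2.imwrite("pics/f.png",np.hstack(c))
E
```

```text
[0.59078849 0.06362057 0.34976398] [-0.52424857  0.67564938 -0.60309098]
0.08 [array([192.10411229, 211.68763533]), array([558.5245036 , 189.01576311])]
0.103 [array([197.16501942, 180.57257925]), array([556.30241797, 157.37127315])]
0.112 [array([199.1895215 , 168.11639455]), array([555.41519282, 144.71245223])]
0.12 [array([201.01048297, 156.9079839 ]), array([554.61800226, 133.3264994 ])]
0.126 [array([202.38962771, 148.41617673]), array([554.01476548, 124.70329659])]
```

View pics/f.png

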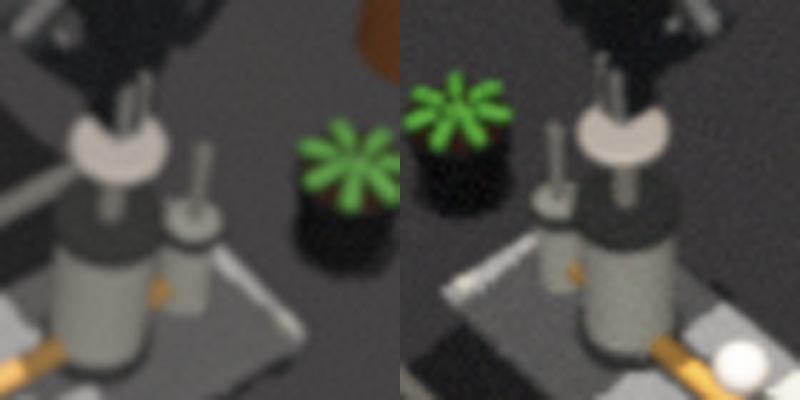

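The pin top at (204,145) and (555,124) matches z ≈ 0.126, so it looks fully out. I'll add one more confirming stroke, which can't lift the pin further, and then move to the lever.

arm_command --plan '[{"dp":[0,0,14],"spin":0},{"dp":[0,0,14],"spin":0},{"dp":[0,0,13],"spin":0},{"dp":[0,0,0],"spin":0},{"dp":[0,0,0],"spin":0}]'

```text
clock: 7.75
position: [0.5915, 0.0636, 0.3105]
ee_rot: [-0.001, 1.0, 0.0, 0.001]
ft_force: [-0.3, -0.2, 11.8]
grip_width: -0.003
grasp_force: 5.7
```

arm_command --plan '[{"dp":[0,0,-20],"spin":0},{"dp":[0,0,-22],"spin":0},{"dp":[0,0,-20],"spin":0},{"dp":[35,-38,0],"spin":0},{"dp":[35,-38,0],"spin":0}]'

```text
clock: 8.25
position: [0.5227, -0.0101, 0.3709]
ee_rot: [-0.002, 1.0, -0.0, -0.001]
ft_force: [0.3, -1.2, 1.0]
grip_width: 0.002
grasp_force: 0.0
```

arm_command --plan '[{"dp":[30,-37,0],"spin":0},{"dp":[0,0,30],"spin":0},{"dp":[0,0,35],"spin":0},{"dp":[0,0,30],"spin":0},{"dp":[0,0,0],"spin":0}]'

```text
clock: 8.75
position: [0.4914, -0.047, 0.2729]
ee_rot: [-0.001, 1.0, -0.0, -0.004]
ft_force: [-0.8, -0.2, -1.1]
grip_width: -0.001
grasp_force: 0.0
```

```bash
python3 - <<'E'
from h import *
o=manip.get_obs();print(o['position'],o['ft_force'])
c=[cv2.resize(viewer.camera(n)[y:y+100,x:x+120],(400,333),interpolation=cv2.INTER_CUBIC) for n,x,y in(("scene",220,140),("side",195,110))]
cv2.imwrite("pics/g.png",np.hstack(c))
E
```

```text
[ 0.4913826  -0.04697046  0.27288273] [-0.84317662 -0.23651844 -1.12584599]
```

View pics/g.png

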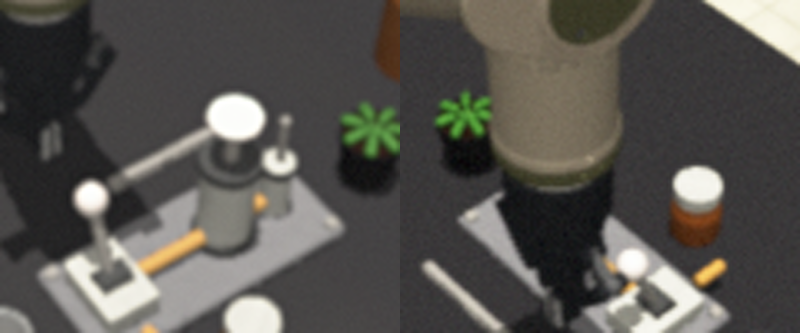

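The pin is unchanged after the extra stroke, with its top at (285,118), so it's fully out. The fingertips are in front of the ball, so I'll push the lever now.

arm_command --plan '[{"dp":[-20,-2,0],"spin":0},{"dp":[-15,0,0],"spin":0},{"dp":[-10,0,0],"spin":0},{"dp":[-10,0,0],"spin":0},{"dp":[-10,0,0],"spin":0}]'

```text
clock: 9.35
position: [0.5591, -0.049, 0.2782]
ee_rot: [-0.001, 1.0, 0.0, 0.0]
ft_force: [-1.9, 0.2, 1.1]
grip_width: -0.004
grasp_force: 0.6
```

arm_command --plan '[{"dp":[-10,0,0],"spin":0},{"dp":[-10,0,0],"spin":0},{"dp":[-10,0,0],"spin":0},{"dp":[-7,0,0],"spin":0},{"dp":[0,0,0],"spin":0}]'

```text
clock: 9.85
position: [0.5963, -0.0489, 0.2775]
ee_rot: [-0.001, 1.0, -0.0, 0.0]
ft_force: [-0.4, -0.3, 1.0]
grip_width: 0.002
grasp_force: 0.0
```

arm_command --plan '[{"dp":[-3,0,4],"spin":0},{"dp":[-3,0,4],"spin":0},{"dp":[-2,0,0],"spin":0},{"dp":[0,0,0],"spin":0}]'

```text
clock: 10.25
position: [0.6035, -0.0489, 0.2694]
ee_rot: [-0.001, 1.0, 0.0, -0.0]
ft_force: [-0.7, -0.5, 0.1]
grip_width: 0.005
grasp_force: 0.3
```

```bash
python3 - <<'E'
from h import *
o=manip.get_obs();print(o['position'],o['ft_force'])
c=[cv2.resize(viewer.camera(n)[y:y+100,x:x+120],(400,333),interpolation=cv2.INTER_CUBIC) for n,x,y in(("scene",220,140),("side",215,130))]
cv2.imwrite("pics/h.png",np.hstack(c))
for q in(.8,.9,1.): print(q,proj("scene",np.array([.591+.08*np.sin(q-.5),-.05,.036+.08*np.cos(q-.5)])-0)-[220,140])
E
```

```text
[ 0.60353172 -0.04890244  0.2693542 ] [-0.68456496 -0.47078312  0.08114477]
0.8 [38.13110063 73.20960532]
0.9 [39.78834472 75.85245423]
1.0 [41.37497528 78.59299406]
```

View pics/h.png

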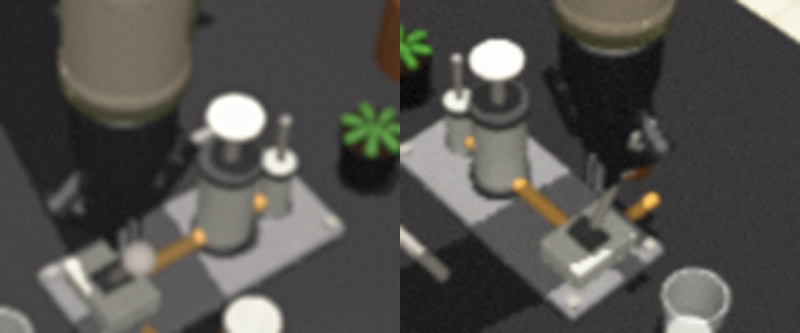

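The ball is at (139,256) in the left crop, which puts the lever at about 0.93–0.95. I'll push on until the stop resists.

arm_command --plan '[{"dp":[-2,0,0],"spin":0},{"dp":[-1,0,0],"spin":0},{"dp":[0,0,0],"spin":0}]'

```text
clock: 10.65
position: [0.6059, -0.049, 0.2695]
ee_rot: [-0.001, 1.0, 0.0, -0.001]
ft_force: [-8.0, 0.1, 2.7]
grip_width: -0.001
grasp_force: 3.7
```

The force rose to 8 N against the stop. I'll back off and check.

arm_command --plan '[{"dp":[20,0,0],"spin":0},{"dp":[40,0,0],"spin":0},{"dp":[40,0,0],"spin":0},{"dp":[30,0,-30],"spin":0},{"dp":[20,0,-50],"spin":0}]'

```text
clock: 11.15
position: [0.4554, -0.0492, 0.345]
ee_rot: [-0.001, 1.0, -0.0, -0.002]
ft_force: [1.4, 0.5, 0.6]
grip_width: 0.0
grasp_force: 0.0
```

arm_command --plan '[{"dp":[0,-40,-50],"spin":0},{"dp":[0,-50,0],"spin":0},{"dp":[0,-50,0],"spin":0},{"dp":[0,0,0],"spin":0},{"dp":[0,0,0],"spin":0}]'

```text
clock: 11.65
position: [0.458, -0.1814, 0.3854]
ee_rot: [0.001, 1.0, 0.0, 0.0]
ft_force: [0.2, 0.5, -0.0]
grip_width: -0.002
grasp_force: 0.0
```

```bash
python3 - <<'E'
from h import *
o=manip.get_obs();print(o['position'],o['ft_force'])
c=[cv2.resize(viewer.camera(n)[y:y+100,x:x+120],(400,333),interpolation=cv2.INTER_CUBIC) for n,x,y in(("scene",220,155),("side",195,130))]
cv2.imwrite("pics/i.png",np.hstack(c))
for q in(.8,.9,1.):
  P=np.array([.591+.08*np.sin(q-.5),-.05,.036+.08*np.cos(q-.5)]); print(q,(proj("scene",P)-[220,155])*3.333,(proj("side",P)-[75,130])*3.333)
E
```

```text
[ 0.45801996 -0.18137826  0.38544932] [ 0.18590374  0.54213672 -0.0282713 ]
0.8 [127.09095841 194.01261453] [680.78405148 163.75041068]
0.9 [132.61455295 202.82122996] [687.28912659 161.37102398]
1.0 [137.9027926  211.95544919] [693.40172689 159.80305272]
```

View pics/i.png

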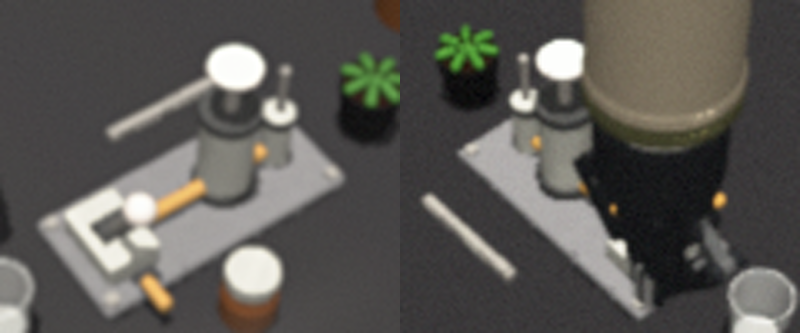

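The lever ball is at (140,209), against a predicted (138,212) at the stop. The plate corners are unchanged, the plunger is up, the pin is fully out and the hand is clear.

```bash
python3 -c "
from workcell import manip
print(manip.hand_in())"
```

```text
the job is handed in; nothing more can be done
None
```

The job is handed in at about 12 s on the robot's clock: after five full strokes the indicator pin stands fully out, the lever was then pushed away to its stop, the plunger is back up, the pump has not moved, and the hand is clear.

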